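# Clear the printer's catch tray and take off its hold-down cap

## Task

Collect the two finished prints (the bearing block and the tee bracket) from the printer's catch tray into the tote, leaving the round purge tower and everything else where it is. Then unscrew the tray's hold-down cap so that the tray can be taken out: nobody knows whether its thread is left- or right-handed, so feel which way it comes loose, and turn it loose before you lift it. Finish while still holding the cap in the gripper, lifted off and a good 10 cm above its seat; do not put it down or let go.

Things in the scene. Friction and masses are not known exactly. Their poses are not given: they have to be found in the camera images.
- tray: grey sheet-metal catch tray, fixed, 220 x 310 x 24 mm (x, y, z), walls and floor 4 mm; origin under its centre, on the table; turned up to 12 degrees, left or right of the robot's centre line. The capped round boss is at tray (0, -105) mm, a closed housing 80 x 80 x 44 mm at (155, -105); the prints lie at tray y 30 to 75 mm
- seat (a point): centre of the top face of the round steel boss (61 mm across, 40 mm above the table) under the cap, on the cap's axis. Its short quick thread is hidden, left- or right-handed from run to run; the cap's stem reaches 24 mm down into it and the cap has 1.5 mm play round the boss
- cap_grip (a point): light grey plastic hold-down cap: round knurled body 72 mm across, top 46 mm above the table, with one upright wing 54 x 16 x 36 mm (cap x, y, z), its top 82 mm above the table. This point: on the axis in the wing, 28 mm above the boss, 14 mm below the wing's top. Grip the wing across its 16 mm (cap y). x along the wing, parallel to the tray's x when tight
- block_center (a point): finished print: white bearing block, foot 52 x 24 x 7 mm with a 32 mm long, 24 mm wide, 36 mm high round-topped block in the middle that has a dark bore; lies upright in the tray. This point is at its centre, 18 mm above its underside; x along its 52 mm length; grip it across its 24 mm width (y). About 30 g
- bracket_center (a point): finished print: white tee bracket, foot 46 x 24 x 7 mm with an upright 8 mm thick rib, 24 mm wide, to 38 mm height across its middle and small gussets on both sides (to 31 mm height); lies upright in the tray. This point is on its axis 18 mm above its underside; x along its 46 mm length; grip it across its 24 mm width (y). About 25 g
- tote: the tote: open grey plastic box, fixed, 200 x 170 x 70 mm, walls and floor 4 mm, without dividers; origin under its centre on the table; on the other side of the centre line from the tray
- cap: same cap, about 120 g; origin on its axis at the boss's top face, 28 mm below cap_grip. Turned the wrong way it stops hard within about 10 degrees; the right way it goes round easily, without rising, to a stop at about 65 degrees, and from about 52 degrees on it lifts straight up and off. Unturned it lifts no more than about 2 mm
- purge_tower: bystander that stays in the tray: white round ribbed column 28 mm across the foot, 38 mm high; origin at its underside
- screwdriver: bystander: screwdriver with black handle lying on the table
- scraper: bystander: flat scraper with black handle lying on the table
- glue_jar: bystander: small jar 48 mm across, 70 mm high, out to one side
- spool: bystander: flat-lying filament spool 170 mm across, 50 mm high, out to the left
- carton: bystander: cardboard box 100 x 130 x 60 mm, out to the right
- hex_keys: bystander: black hex-key holder 30 x 90 x 18 mm with two keys sticking out, out to one side

How it is judged:
On the way, in this order (a step that is already met when the one before it is completed fails the run):
1. both finished prints lie in the tote, let go, with the cap still seated (x of block_center in the frame of tote between -0.096 and 0.096 m and y of block_center in the frame of tote between -0.081 and 0.081 m and z of each of block_center, bracket_center in the frame of tote below 0.06 m and x of bracket_center in the frame of tote between -0.096 and 0.096 m and y of bracket_center in the frame of tote between -0.081 and 0.081 m and contact force between each of bearing_block, tee_bracket and the fingers below 0.1 N and distance between cap and seat below 0.006 m), for 0.2 s.
2. the cap is turned loose, at least 40 degrees, while still down on its boss (angle between the x axis of cap_grip and the x axis of tray, either way round above 0.7 rad and distance between cap and seat below 0.008 m), for 0.05 s.
At the end, for the whole second after the job is handed in: Both prints lie in the tote (centres inside its walls and less than 60 mm above the table); the cap is off its boss, gripped by the fingers, still (slower than 5 cm/s), touching neither tray nor tote, with cap_grip more than 140 mm above the table (it starts at 68 mm) (x of block_center in the frame of tote between -0.096 and 0.096 m and y of block_center in the frame of tote between -0.081 and 0.081 m and z of each of block_center, bracket_center in the frame of tote below 0.06 m and x of bracket_center in the frame of tote between -0.096 and 0.096 m and y of bracket_center in the frame of tote between -0.081 and 0.081 m and height (world z) of cap_grip above 0.14 m and contact force between cap and the fingers above 1 N and contact force between cap and tray below 0.1 N and contact force between cap and tote below 0.1 N and linear speed of cap below 0.05 m/s); the arm keeps its last pose, push and grip.
It fails at once if the purge tower is moved more than 40 mm (distance of purge_tower from where it was at the start of the episode above 0.04 m).
It fails at once if another bystander (screwdriver, scraper, jar, spool, carton, hex keys) is moved more than 30 mm (distance of any of screwdriver, scraper, glue_jar, spool, carton, hex_keys from where it was at the start of the episode above 0.03 m).
It also fails if it takes over 67 s, if anything falls off the work surface, if the arm or the gripper's body presses on something with over 40 N, if the wrist force passes 120 N, or if a joint passes its speed limit or range.

## Robot

A 6-joint arm with a two-finger parallel gripper is mounted at the origin on the work surface. World frame = base frame: x ahead of the robot, y to its left, z up, the work surface at z = 0. Lengths are in m, angles in rad, forces in N, time in s.
With the tool pointing down it reaches from about 0.15 to 0.775 m from the base axis. Payload 6.1 kg.
Tool frame: the origin (TCP) lies on the centre line of the jaws, within the pads' length; the fingertips stand 19 mm ahead of it and the grasp point (between the pads) is the TCP; z points along the fingers, y is the direction in which the jaws open and shut (so a half turn about z gives the same grasp; the last joint's range is limited). The gripper opens to 85 mm and grips with 20 to 120 N. Pads are 22 mm wide; open, the fingers measure 114 mm over their backs; the gripper's body (76 mm by 85 mm) begins 54 mm behind the grasp point. The pads swing forward as they close: fully open they stand 13 mm farther back than shut.
Start: joints at [-1.345, 0.126, -0.04, 1.405, 0, 1.571], TCP at [0.118, -0.512, 0.225] pointing down, gripper open.
Joint ranges: [-2.72, 2.72], [-0.95, 1.95], [-1.27, 1.35], [-1.78, 2.02], [-1.46, 1.47], [-3.14, 3.14]. Speed limits (rad/s): [2.39, 2.39, 3.01, 3.14, 3.14, 3.14].

## Interface

Orientations are given as a unit quaternion [x, y, z, w].
In Python, from plant import env, eyes gives the robot as it stands.
- The arm moves only by the tool carry_out, never from a script. Its argument "motion" is a list of rows, each an object with "slide": the shift along the tool's x, y, z in cm, a list of three; "twist": the turn about the tool's z in rad. In form: [{"slide": [x, y, z], "twist": twist}, ...]. A call has 1 to 5 rows; each row shifts and turns the commanded pose from where the row before left it, along the tool's axes as they then stand; what a row does not reach is not made up. A row lasts 1/8 s, in which the tool goes at most 62.5 mm and 10.7 degrees, less where a joint would pass 70% of its speed; a pose out of reach is approached as far as the arm can. A call is refused whole if a number of a shift passes 6.25 or a number of a turn 0.188, either way. A call with a gripper value outside its range is refused whole. "fingers" is the closure, from -1 (fully open) to 1 (shut), so that 0 is half open, set as the call begins (left out, the last holds). The fingers move at their own pace and stop on an object; "squeeze" is the grip in N (left out, the last holds). Time passes only in rows, so rows that do not move let the fingers close. It gives the time, the measured TCP pose, the force and the opening at its end, in the units of the state.
- env.get_state(): the state, without advancing time (a new reading comes with each control period).
- eyes.grab_frame(name): name is "side" or "top" or "wrist"; returns (picture, depth): 384x512x3 uint8, red, green, blue; 384x512 float32, m along the optical axis (not along the pixel's ray), 0 where there is no reading.
- eyes.get_calibration(name): a dict with "mtx" (3x3 intrinsics, pixels), "k1" (the pictures are not rectified: a ray, as slopes to the right and down, at radius r is drawn at 1 + k1 r^2 times it, then the intrinsics apply), "T" (4x4, takes a point from camera to world coordinates). Camera axes: x right, y up, looking along -z (the intrinsics and any distortion apply to the point x, -y, -z); pixel columns grow to the right and rows downward; lengths in m; the calibration is good to about 2 mm. A picture is of the moment at which its call begins: read the wrist's pose just before it. get_calibration takes no time and is no camera call; for the wrist camera it gives the pose at the moment of the call.
- env.close_job(): hands the job in, once; it reports no verdict.
The state is a dict: "t": time; "qpos": joint angles; "dq": joint speeds; "tau": joint torques, N m; "position": TCP position; "ee_rot": TCP orientation; "wrist_force": force on the tool from outside, world axes, zero at the start; "wrist_torque": the same for the moment, N m; "opening": opening from 0.0 (shut) to 1.0 (fully open).
Only numpy, scipy, OpenCV 4.12 (cv2) and the standard library are available. Lean on these libraries where they do the work, as an engineer would, in place of code of your own. Each camera call takes 0.05 s, during which the arm holds its last target.

## Working session

There is one attempt and no reset: what is moved stays moved. The work goes in short steps, Python scripts to look and compute and a tool call to move; the robot and the scene stay as the last step left them, time stands still between calls to the robot, and variables do not carry over. Pictures are saved under pics/ and viewed, and the job is handed in when it is done.

Besides the shell and the picture viewer there is one more tool, called after "Call:" in YAML: its name, and indented under it one key for each argument. carry_out: Moves the arm, as the interface text tells. Its arguments: {"type":"object","properties":{"motion":{"type":"array","items":{"type":"object","properties":{"slide":{"type":"array","items":{"type":"number"}},"twist":{"type":"number"}}}},"fingers":{"type":"number"},"squeeze":{"type":"number"}},"required":["motion"]}

```bash
mkdir -p pics; ls
cat > h.py <<'E'
import numpy as np, cv2
from plant import env, eyes
E
python3 - <<'E'
from h import *
s=env.get_state(); print(s)
for n in ["top","side"]:
    p,d=eyes.grab_frame(n); cv2.imwrite(f"pics/{n}0.png",p[:,:,::-1]); np.savez(f"{n}0.npz",p=p,d=d)
    print(n,eyes.get_calibration(n))
E
```

```text
pics
{'t': 0.0, 'qpos': array([-1.34500728e+00,  1.26386861e-01, -4.06174163e-02,  1.40539747e+00,
        5.82706974e-06,  1.57078529e+00]), 'dq': array([ 1.22084459e-03, -1.09564431e-04, -9.93175912e-04,  3.06239045e-05,
       -8.95330118e-04,  9.73570829e-04]), 'tau': array([ 1.32097430e-03, -4.35913146e+01,  3.52923167e+01,  1.73203141e-02,
        1.35848410e-05,  1.85088288e-05]), 'position': array([ 0.11744225, -0.51126438,  0.22452057]), 'ee_rot': array([ 9.93633237e-01,  1.12660310e-01, -8.75298047e-05, -7.97928893e-04]), 'wrist_force': array([-0.06943225, -0.41405066,  0.00907237]), 'wrist_torque': array([ 0.01265107, -0.046687  ,  0.0034628 ]), 'opening': 0.9965715222674432}
top {'mtx': array([[423.09608308,   0.        , 256.66568535],
       [  0.        , 423.09608308, 191.66009364],
       [  0.        ,   0.        ,   1.        ]]), 'k1': 0.04496452706254971, 'T': array([[ 0.02158857,  0.99572338, -0.08982696,  0.33585944],
       [-0.99963811,  0.02005617, -0.01792739,  0.03611325],
       [-0.01604913,  0.09018148,  0.99579603,  1.65850843],
       [ 0.        ,  0.        ,  0.        ,  1.        ]])}
side {'mtx': array([[452.34122219,   0.        , 249.90126304],
       [  0.        , 452.34122219, 192.91159305],
       [  0.        ,   0.        ,   1.        ]]), 'k1': -0.17225902235606677, 'T': array([[-0.73382727,  0.46502689, -0.49522473, -0.24094347],
       [-0.67932409, -0.49798425,  0.53900878,  0.8370084 ],
       [ 0.00403946,  0.73195743,  0.68133839,  1.10010304],
       [ 0.        ,  0.        ,  0.        ,  1.        ]])}
```

View pics/top0.png

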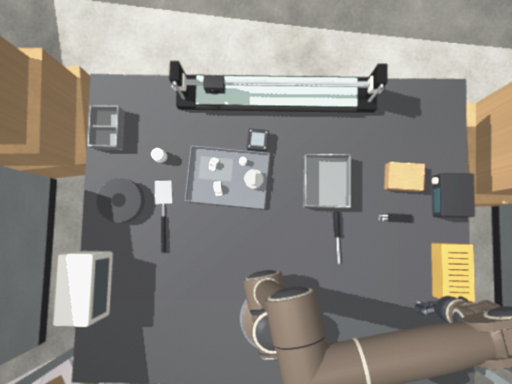

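View pics/side0.png

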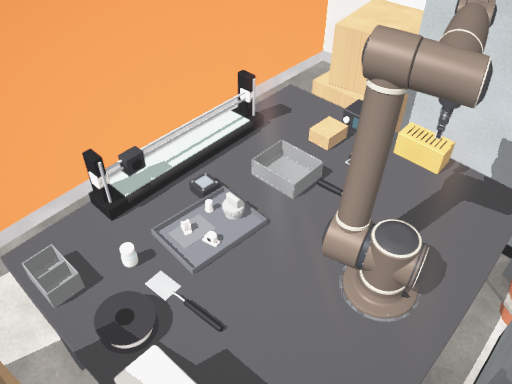

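The top view shows the tray at about (228,177), with the cap at (254,179) and three white parts at (214,164), (243,161) and (219,188). The tote is at (328,181). I'll zoom in next.

```bash
cat > h.py <<'E'
import numpy as np, cv2
from plant import env, eyes
def undist(c,u,v):
    K=c["mtx"];x=(np.asarray(u,float)-K[0,2])/K[0,0];y=(np.asarray(v,float)-K[1,2])/K[1,1]
    xd,yd=x.copy(),y.copy()
    for _ in range(20):
        f=1+c["k1"]*(x*x+y*y); x,y=xd/f,yd/f
    return x,y
def plane(c,u,v,z):
    x,y=undist(c,u,v); T=c["T"]
    r=np.stack([x,-y,-np.ones_like(x)],-1)@T[:3,:3].T; o=T[:3,3]
    s=(z-o[2])/r[...,2]
    return o+s[...,None]*r
def cloud(c,d):
    v,u=np.mgrid[:d.shape[0],:d.shape[1]]
    x,y=undist(c,u,v)
    P=np.stack([x*d,-y*d,-d],-1)
    return P@c["T"][:3,:3].T+c["T"][:3,3]
def proj(c,P):
    T=c["T"];q=(np.asarray(P,float)-T[:3,3])@T[:3,:3]
    x=q[...,0]/-q[...,2];y=-q[...,1]/-q[...,2];f=1+c["k1"]*(x*x+y*y);K=c["mtx"]
    return np.stack([K[0,0]*x*f+K[0,2],K[1,1]*y*f+K[1,2]],-1)
E
python3 - <<'E'
from h import *
for n,(a,b,w,h) in dict(top=(180,120,190,100),side=(145,130,190,140)).items():
    z=np.load(f"{n}0.npz");p=z["p"]
    cv2.imwrite(f"pics/{n}0z.png",cv2.resize(p[b:b+h,a:a+w,::-1],None,fx=4.2,fy=4.2,interpolation=cv2.INTER_CUBIC))
c=eyes.get_calibration("top");z=np.load("top0.npz");P=cloud(c,z["d"]);p=z["p"]
for u,v in [(230,210),(260,110),(214,164),(219,188),(243,161),(254,179),(230,180),(328,181),(328,160)]:
    print(u,v,P[v,u].round(3),p[v,u])
# tray rect
X=P[...,:2]
m=(P[...,2]>0.001)&(P[...,2]<0.1)
for nm,(u0,v0,u1,v1) in dict(tray=(178,138,280,218),tote=(295,145,360,215)).items():
    mm=m[v0:v1,u0:u1]&(P[v0:v1,u0:u1,2]>0.012)
    q=P[v0:v1,u0:u1][mm]
    print(nm,q.min(0),q.max(0),cv2.minAreaRect(q[:,:2].astype(np.float32)*1000))
E
```

```text
230 210 [0.411 0.169 0.001] [115 115 119]
260 110 [0.799 0.059 0.052] [47 48 47]
214 164 [0.585 0.232 0.043] [248 248 247]
219 188 [0.493 0.21  0.043] [249 249 249]
243 161 [0.6   0.121 0.039] [248 248 248]
254 179 [0.526 0.076 0.082] [240 241 238]
230 180 [0.529 0.172 0.007] [184 188 192]
328 181 [ 0.533 -0.213  0.002] [191 195 195]
328 160 [ 0.615 -0.212  0.007] [133 137 135]
tray [ 0.42010015 -0.0129675   0.01205588] [0.6919599  0.35686963 0.09194566] ((553.0062255859375, 172.2019500732422), (271.7392578125, 368.9267578125), 1.2961320877075195)
tote [ 0.40300524 -0.29686771  0.01200605] [ 0.63018416 -0.1141736   0.07981022] ((515.8267822265625, -204.984130859375), (226.5135498046875, 182.48167419433594), 0.8072819709777832)
```

View pics/top0z.png

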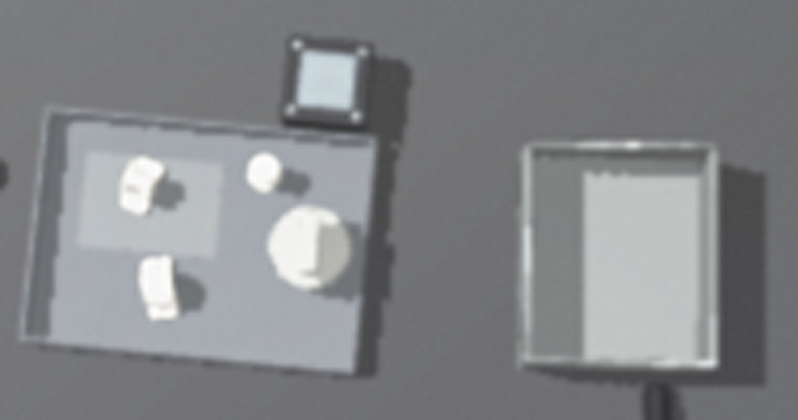

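View pics/side0z.png

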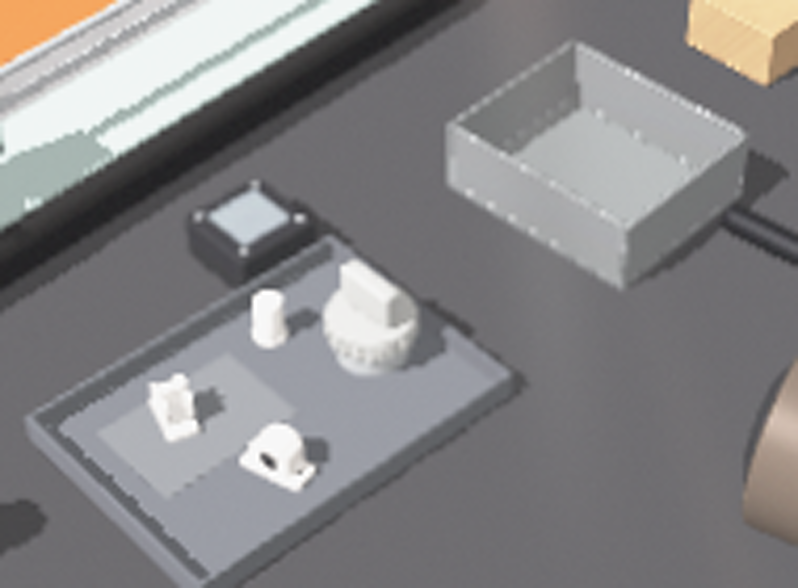

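Run:
```python
from h import *
c=eyes.get_calibration("top")
def zp(L): L=np.array(L,float); return (L[:,0]+.5)/4.2-.5+180,(L[:,1]+.5)/4.2-.5+120
def rep(n,L,z):
    u,v=zp(L);q=plane(c,u,v,z);print(n,q[:,:2].round(3).tolist(),"ctr",q.mean(0).round(4))
    print(cv2.minAreaRect((q[:,:2]*1000).astype(np.float32)),np.degrees(np.arctan2(*(q[1]-q[0])[:2][::-1])),np.degrees(np.arctan2(*(q[2]-q[3])[:2][::-1])))
rep("tray",[(48,107),(378,135),(355,373),(22,340)],.024)
rep("tote",[(522,145),(717,147),(717,366),(518,364)],.07)
for n,uv,z in [("brk",(142,185),.042),("blk",(158,285),.040),("tower",(264,172),.042),("wing",(311,248),.082)]:
    u,v=zp([uv]);print(n,plane(c,u,v,z))
cv2.imwrite("pics/t.png",0*np.zeros((2,2)))
print(eyes.get_calibration("wrist"))
```

```text
tray [[0.661, 0.327], [0.641, 0.018], [0.419, 0.035], [0.443, 0.343]] ctr [0.541  0.1809 0.024 ]
((541.6383666992188, 180.92648315429688), (309.22064208984375, 222.70526123046875), 85.63329315185547) -93.81176869614167 -94.48716525060402
tote [[0.626, -0.111], [0.627, -0.286], [0.43, -0.286], [0.428, -0.11]] ctr [ 0.5273 -0.1984  0.07  ]
((527.16259765625, -198.03167724609375), (198.74066162109375, 176.45167541503906), 0.12881487607955933) -89.60196720988837 -89.36299199421182
brk [[0.58689043 0.23460494 0.042     ]]
blk [[0.49496924 0.21735617 0.04      ]]
tower [[0.60114759 0.12263586 0.042     ]]
wing [[0.52679023 0.07680547 0.082     ]]
{'mtx': array([[273.41810651,   0.        , 257.09747159],
       [  0.        , 273.41810651, 191.10711401],
       [  0.        ,   0.        ,   1.        ]]), 'k1': 0.019252332301338382, 'T': array([[ 0.2248913 ,  0.93776123,  0.26462763,  0.18542833],
       [-0.97438269,  0.21685883,  0.05958707, -0.49625485],
       [-0.0015084 , -0.27124919,  0.96250797,  0.3733482 ],
       [ 0.        ,  0.        ,  0.        ,  1.        ]])}[ WARN:0@0.398] global loadsave.cpp:1063 imwrite_ Unsupported depth image for selected encoder is fallbacked to CV_8U.
```

Call:
carry_out:
  motion:
    - {"slide": [0,0,-3],"twist": 0.18}
    - {"slide": [0,0,-2],"twist": 0.18}

```text
t: 0.35
position: [0.1175, -0.5115, 0.2758]
ee_rot: [0.998, -0.07, -0.0, -0.0]
wrist_force: [-0.7, -0.7, 0.2]
opening: 0.999
```

```bash
cat >> h.py <<'E'
from scipy.spatial.transform import Rotation as Ro
def pose():
    s=env.get_state();R=Ro.from_quat(s["ee_rot"]).as_matrix()
    return s,R,np.degrees(np.arctan2(R[1,0],R[0,0]))
def goto(p,yaw=None):
    s,R,y=pose()
    print("t",round(s["t"],2),"pos",s["position"].round(4),"yaw",y.round(1),"F",s["wrist_force"].round(1),"open",round(s["opening"],3),"q",s["qpos"].round(2))
    if p is not None: print("slide total cm",(100*(R.T@(np.array(p)-s["position"]))).round(2))
    if yaw is not None: print("twist",(-np.radians((yaw-y+180)%360-180)).round(3))
E
python3 -c "
from h import *
goto([.48,.2,.28])"
```

```text
t 0.35 pos [ 0.1175 -0.5115  0.2758] yaw -8.0 F [-0.7 -0.7  0.2] open 0.999 q [-1.34  0.13  0.08  1.52 -0.    1.94]
slide total cm [ 25.96 -75.52  -0.39]
```

```bash
cat >> h.py <<'E'
def plan(p,yaw,n):
    s,R,y=pose();goto(p,yaw)
    p0=s["position"];dy=(yaw-y+180)%360-180
    if dy<-175 and 0: dy+=360
    for i in range(n):
        a=np.radians(y+dy*i/n);st=(np.array(p)-p0)/n
        x=np.array([np.cos(a),np.sin(a)]);yy=np.array([np.sin(a),-np.cos(a)])
        print('{"slide": [%.1f, %.1f, %.1f], "twist": %.3f},'%(100*x@st[:2],100*yy@st[:2],-100*st[2],-np.radians(dy)/n))
E
python3 -c "
from h import *
plan([.53,.2,.22],171,18)"
```

```text
t 0.35 pos [ 0.1175 -0.5115  0.2758] yaw -8.0 F [-0.7 -0.7  0.2] open 0.999 q [-1.34  0.13  0.08  1.52 -0.    1.94]
slide total cm [ 30.91 -76.21   5.61]
twist -3.125
{"slide": [1.7, -4.2, 0.3], "twist": -0.174},
{"slide": [2.4, -3.9, 0.3], "twist": -0.174},
{"slide": [3.1, -3.4, 0.3], "twist": -0.174},
{"slide": [3.6, -2.8, 0.3], "twist": -0.174},
{"slide": [4.0, -2.2, 0.3], "twist": -0.174},
{"slide": [4.3, -1.4, 0.3], "twist": -0.174},
{"slide": [4.5, -0.7, 0.3], "twist": -0.174},
{"slide": [4.6, 0.1, 0.3], "twist": -0.174},
{"slide": [4.5, 0.9, 0.3], "twist": -0.174},
{"slide": [4.2, 1.7, 0.3], "twist": -0.174},
{"slide": [3.9, 2.4, 0.3], "twist": -0.174},
{"slide": [3.4, 3.0, 0.3], "twist": -0.174},
{"slide": [2.8, 3.6, 0.3], "twist": -0.174},
{"slide": [2.2, 4.0, 0.3], "twist": -0.174},
{"slide": [1.5, 4.3, 0.3], "twist": -0.174},
{"slide": [0.7, 4.5, 0.3], "twist": -0.174},
{"slide": [-0.1, 4.6, 0.3], "twist": -0.174},
{"slide": [-0.9, 4.5, 0.3], "twist": -0.174},
```

Call:
carry_out:
  motion:
    - {"slide": [1.7,-4.2,0.3],"twist": -0.174}
    - {"slide": [2.4,-3.9,0.3],"twist": -0.174}
    - {"slide": [3.1,-3.4,0.3],"twist": -0.174}
    - {"slide": [3.6,-2.8,0.3],"twist": -0.174}
    - {"slide": [4.0,-2.2,0.3],"twist": -0.174}

```text
t: 0.98
position: [0.2307, -0.3117, 0.2599]
ee_rot: [0.932, 0.362, 0.0, -0.0]
wrist_force: [0.6, -0.2, 0.7]
opening: 0.999
```

Call:
carry_out:
  motion:
    - {"slide": [4.3,-1.4,0.3],"twist": -0.174}
    - {"slide": [4.5,-0.7,0.3],"twist": -0.174}
    - {"slide": [4.6,0.1,0.3],"twist": -0.174}
    - {"slide": [4.5,0.9,0.3],"twist": -0.174}
    - {"slide": [4.2,1.7,0.3],"twist": -0.174}

```text
t: 1.6
position: [0.3427, -0.1131, 0.2451]
ee_rot: [0.693, 0.721, -0.0, 0.0]
wrist_force: [0.5, -0.1, 0.2]
opening: 1.004
```

Call:
carry_out:
  motion:
    - {"slide": [3.9,2.4,0.3],"twist": -0.174}
    - {"slide": [3.4,3.0,0.3],"twist": -0.174}
    - {"slide": [2.8,3.6,0.3],"twist": -0.174}
    - {"slide": [2.2,4.0,0.3],"twist": -0.174}
    - {"slide": [1.5,4.3,0.3],"twist": -0.174}

```text
t: 2.22
position: [0.455, 0.0853, 0.2299]
ee_rot: [0.324, 0.946, -0.0, -0.0]
wrist_force: [1.0, -1.0, 1.2]
opening: 1.0
```

Call:
carry_out:
  motion:
    - {"slide": [0.7,4.5,0.3],"twist": -0.174}
    - {"slide": [-0.1,4.6,0.3],"twist": -0.174}
    - {"slide": [-0.9,4.5,0.3],"twist": -0.174}
    - {"slide": [0,0,0],"twist": 0}
    - {"slide": [0,0,0],"twist": 0}

```text
t: 2.85
position: [0.5216, 0.2032, 0.2208]
ee_rot: [0.072, 0.997, -0.0, -0.001]
wrist_force: [-1.0, 0.1, 0.6]
opening: 1.004
```

```bash
cat >> h.py <<'E'
import pickle
def snap(tag,n="wrist",scale=1.5):
    c=eyes.get_calibration(n);p,d=eyes.grab_frame(n)
    pickle.dump((c,p,d),open(f"{tag}.pkl","wb"))
    cv2.imwrite(f"pics/{tag}.png",cv2.resize(p[:,:,::-1],None,fx=scale,fy=scale,interpolation=cv2.INTER_CUBIC))
    return c,p,d
E
python3 -c "
from h import *
snap('w1')
goto([.53,.2,.22],176)"
```

```text
t 2.9 pos [0.5216 0.2028 0.2212] yaw 171.7 F [-0.3  0.5  0. ] open 1.003 q [ 0.37  0.19  0.03  1.41 -0.    0.52]
slide total cm [-0.87 -0.16  0.12]
twist -0.075
```

View pics/w1.png

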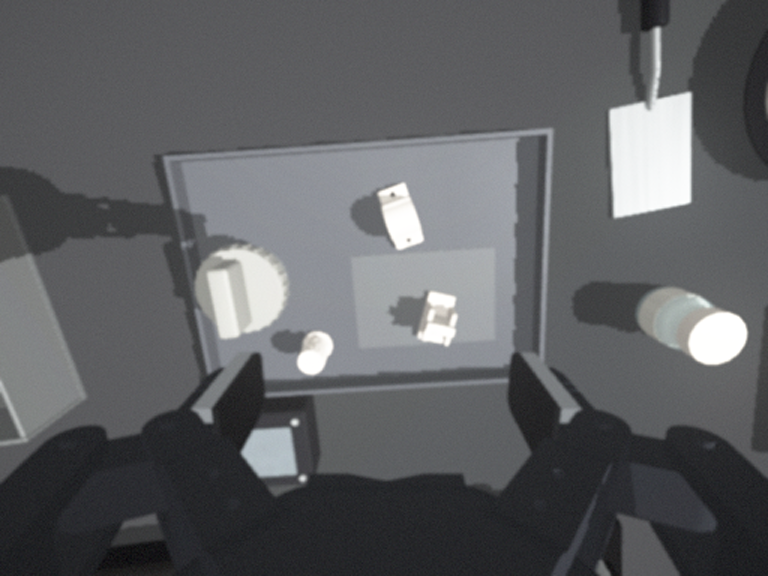

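The wrist view, in this enlarged picture, shows the block at (400,216), the bracket at (438,318), the tower at (315,353) and the cap at (238,290). I'll get their poses from the white mask and the depth.

Run:
```python
from h import *
c,p,d=pickle.load(open('w1.pkl','rb'));P=cloud(c,d)
print("floor z",np.median(P[190:195,290:300,2]), "table",np.median(P[60:70,250:300,2]))
for n,(u,v) in dict(blk=(267,144),brk=(292,212),tower=(210,235),cap=(160,193)).items():
    w=50 if n=="cap" else 32
    sl=np.s_[v-w:v+w,u-w:u+w]
    q=P[sl].reshape(-1,3);col=p[sl].reshape(-1,3).min(1)
    m=(q[:,2]>.009)&(q[:,2]<.1)&(col>120)
    zs=q[m]
    print(n,m.sum(),"zmax",np.percentile(zs[:,2],98).round(4),"all",cv2.minAreaRect((zs[:,:2]*1000).astype(np.float32)))
    lo=q[(q[:,2]>.0085)&(q[:,2]<.0145)&(col>120)]
    if len(lo)>4: print("   foot",len(lo),lo.mean(0).round(4),cv2.minAreaRect((lo[:,:2]*1000).astype(np.float32)))
    hi=q[m&(q[:,2]>np.percentile(zs[:,2],98)-.006)]
    r=cv2.minAreaRect((hi[:,:2]*1000).astype(np.float32)); print("   top",len(hi),hi.mean(0).round(4),r)
Z=p[110:270,170:330,::-1]
cv2.imwrite("pics/w1z.png",cv2.resize(Z,(640,600),interpolation=cv2.INTER_CUBIC)[:, :])
cv2.imwrite("pics/w1z.png",cv2.resize(p[100:250,200:350,::-1],(600,600),interpolation=cv2.INTER_CUBIC))
```

```text
floor z 0.005431747382132757 table 3.671150779532839e-05
blk 776 zmax 0.0412 all ((494.15740966796875, 220.3439178466797), (51.816246032714844, 24.137741088867188), 11.1633882522583)
   foot 239 [0.4893 0.2193 0.0112] ((494.21832275390625, 220.091064453125), (51.77037811279297, 23.48708724975586), 11.380287170410156)
   top 383 [0.4939 0.2201 0.0387] ((493.3432312011719, 220.04763793945312), (26.702810287475586, 23.805688858032227), 11.275651931762695)
brk 648 zmax 0.0431 all ((590.3353881835938, 240.30056762695312), (23.957462310791016, 45.680419921875), 69.06083679199219)
   foot 283 [0.5853 0.2423 0.0113] ((590.3604125976562, 240.32249450683594), (23.805641174316406, 45.71390151977539), 68.89299011230469)
   top 130 [0.5899 0.2403 0.0417] ((590.2626342773438, 240.3740692138672), (23.759342193603516, 8.303133964538574), 67.81842803955078)
tower 592 zmax 0.0471 all ((603.853515625, 128.94479370117188), (87.60060119628906, 98.41889190673828), 73.9570541381836)
   foot 31 [0.5983 0.1293 0.0112] ((599.778564453125, 127.17282104492188), (26.94818687438965, 13.072402000427246), 67.92314910888672)
   top 288 [0.5867 0.1181 0.0435] ((579.7827758789062, 114.00788879394531), (73.15640258789062, 22.348657608032227), 24.46513557434082)
cap 3206 zmax 0.0829 all ((547.1842041015625, 80.37716674804688), (104.00648498535156, 111.78793334960938), 86.30386352539062)
   foot 18 [0.5587 0.1043 0.0106] ((557.6768798828125, 75.59488677978516), (93.7520980834961, 88.65067291259766), 6.339315414428711)
   top 692 [0.53   0.0807 0.0816] ((531.121826171875, 79.63175964355469), (15.896756172180176, 53.61074447631836), 86.66297149658203)
```

View pics/w1z.png

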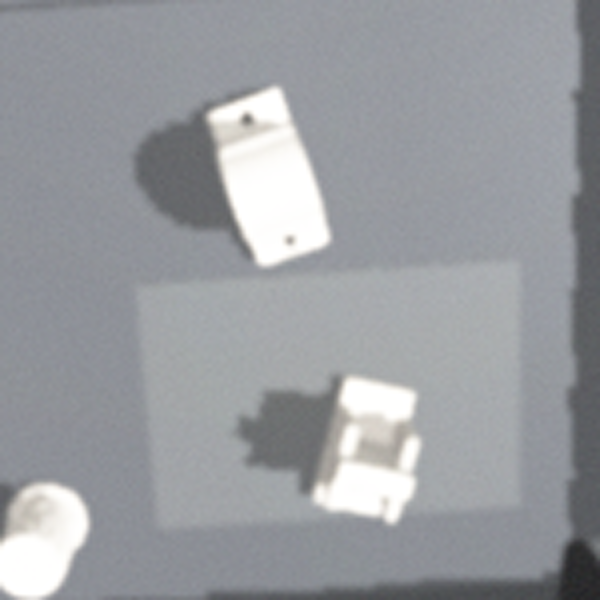

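```bash
python3 -c "
from h import *
plan([.4942,.2203,.10],191.2,3)"
```

```text
t 2.9 pos [0.5216 0.2028 0.2212] yaw 171.7 F [-0.3  0.5  0. ] open 1.003 q [ 0.37  0.19  0.03  1.41 -0.    0.52]
slide total cm [ 2.96  1.34 12.12]
twist -0.341
{"slide": [1.0, 0.4, 4.0], "twist": -0.114},
{"slide": [0.9, 0.6, 4.0], "twist": -0.114},
{"slide": [0.9, 0.7, 4.0], "twist": -0.114},
```

Call:
carry_out:
  motion:
    - {"slide": [1.0,0.4,4.0],"twist": -0.114}
    - {"slide": [0.9,0.6,4.0],"twist": -0.114}
    - {"slide": [0.9,0.7,4.0],"twist": -0.114}
    - {"slide": [0,0,0],"twist": 0}
  fingers: -0.5
  squeeze: 30

```text
t: 3.4
position: [0.4916, 0.2196, 0.0992]
ee_rot: [-0.098, 0.995, -0.001, -0.003]
wrist_force: [-0.8, -0.6, 0.3]
opening: 0.751
```

```bash
python3 -c "
from h import *
goto([.4942,.2203,.027],191.2)"
```

```text
t 3.4 pos [0.4916 0.2196 0.0992] yaw -168.8 F [-0.8 -0.6  0.3] open 0.751 q [ 0.42  0.19 -0.25  1.14 -0.    0.22]
slide total cm [-0.31  0.03  7.22]
twist 0.0
```

Call:
carry_out:
  motion:
    - {"slide": [-0.3,0,3.6],"twist": 0}
    - {"slide": [0,0,3.6],"twist": 0}
    - {"slide": [0,0,0],"twist": 0}

```text
t: 3.78
position: [0.4968, 0.2209, 0.0292]
ee_rot: [-0.097, 0.995, -0.0, -0.001]
wrist_force: [-0.1, -0.9, 0.6]
opening: 0.747
```

Call:
carry_out:
  motion:
    - {"slide": [0,0,0],"twist": 0}
    - {"slide": [0,0,0],"twist": 0}
    - {"slide": [0,0,0],"twist": 0}
    - {"slide": [0,0,0],"twist": 0}
  fingers: 1
  squeeze: 30

```text
t: 4.28
position: [0.4977, 0.2222, 0.0299]
ee_rot: [-0.099, 0.995, 0.0, 0.0]
wrist_force: [-0.3, 0.2, 0.5]
opening: 0.005
```

The opening of 0.005 means nothing was gripped, so I'll look.

```bash
python3 -c "
from h import *
snap('w2');snap('s2','side')
c,p,d=pickle.load(open('s2.pkl','rb'))
cv2.imwrite('pics/s2z.png',cv2.resize(p[150:290,130:320,::-1],None,fx=4,fy=4,interpolation=cv2.INTER_CUBIC))
goto([.4942,.2203,.027],191.2)"
```

```text
t 4.38 pos [0.4974 0.2221 0.0295] yaw -168.6 F [-0.4 -0.4 -0.5] open -0.0 q [ 0.42  0.23 -0.35  0.99  0.    0.22]
slide total cm [ 0.35 -0.11  0.25]
twist 0.003
```

View pics/w2.png

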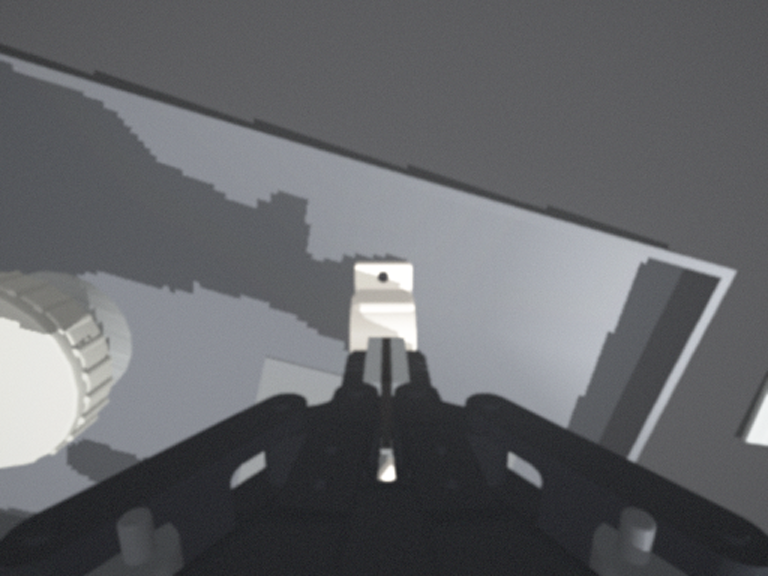

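View pics/s2z.png

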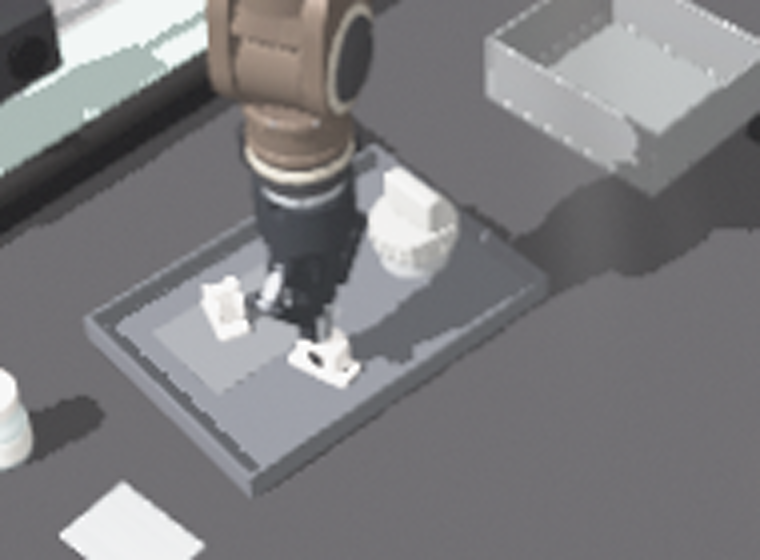

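Run:
```python
from h import *
for t,box in [('w2',(170,225,225,300)),('s2',(195,230,228,252))]:
    c,p,d=pickle.load(open(t+'.pkl','rb'));P=cloud(c,d)
    v0,v1=box[0],box[1];u0,u1=box[2],box[3]
    if t=='s2': u0,u1,v0,v1=198,224,230,250
    q=P[v0:v1,u0:u1].reshape(-1,3);col=p[v0:v1,u0:u1].reshape(-1,3).min(1)
    q=q[(col>130)&(q[:,2]>.008)&(q[:,2]<.06)]
    print(t,len(q),q.min(0).round(3),q.max(0).round(3))
    lo=q[q[:,2]<.0145]; print(" foot",len(lo),cv2.minAreaRect((lo[:,:2]*1000).astype(np.float32)), cv2.minAreaRect((q[:,:2]*1000).astype(np.float32)))
c,p,d=pickle.load(open('w2.pkl','rb'));P=cloud(c,d)
for v in range(225,330,8): print(v,P[v,248].round(3),P[v,258].round(3),p[v,258])
```

```text
w2 1956 [0.466 0.203 0.008] [0.491 0.23  0.041]
 foot 653 ((473.7705078125, 216.0763397216797), (11.873163223266602, 23.722412109375), 11.382076263427734) ((478.32244873046875, 216.93544006347656), (21.111783981323242, 23.981359481811523), 10.912056922912598)
s2 165 [0.43  0.176 0.008] [0.553 0.272 0.054]
 foot 68 ((498.21295166015625, 220.91259765625), (80.82694244384766, 80.70620727539062), 42.53738021850586) ((491.3943786621094, 224.91146850585938), (78.74996948242188, 101.71797180175781), 47.36102294921875)
225 [0.489 0.215 0.042] [0.488 0.22  0.04 ] [118 116 113]
233 [0.489 0.215 0.051] [0.487 0.22  0.052] [57 56 54]
241 [0.489 0.216 0.06 ] [0.488 0.22  0.06 ] [53 50 51]
249 [0.488 0.216 0.07 ] [0.488 0.22  0.068] [49 46 47]
257 [0.488 0.216 0.077] [0.488 0.22  0.074] [52 48 52]
265 [0.487 0.216 0.084] [0.493 0.221 0.073] [49 52 50]
273 [0.487 0.216 0.089] [0.497 0.222 0.073] [50 47 50]
281 [0.487 0.217 0.094] [0.5   0.223 0.074] [48 48 48]
289 [0.489 0.217 0.096] [0.504 0.224 0.074] [46 46 47]
297 [0.501 0.219 0.084] [0.508 0.224 0.074] [47 48 50]
305 [0.504 0.219 0.086] [0.565 0.236 0.005] [144 144 143]
313 [0.507 0.22  0.087] [0.567 0.237 0.011] [253 251 248]
321 [0.489 0.218 0.111] [0.488 0.22  0.111] [110 108 104]
329 [0.488 0.217 0.116] [0.488 0.22  0.115] [38 41 43]
```

Run:
```python
from h import *
c,p,d=pickle.load(open('s2.pkl','rb'))
for z in (.01,.03,.04,.05,.06): print(z,((proj(c,[.4975,.222,z])-[130,150])*4).round())
cv2.imwrite('pics/s2zz.png',cv2.resize(p[205:250,180:240,::-1],None,fx=12,fy=12,interpolation=cv2.INTER_CUBIC))
c,p,d=pickle.load(open('w1.pkl','rb'));P=cloud(c,d)
s=P[235:330,140:360].reshape(-1,3)
q=s[(s[:,2]>.12)]; print(q[:,2].min(), q[np.argsort(q[:,2])[:5]])
m=(s[:,2]>.1)&(s[:,2]<.35);print(s[m].min(0))
```

```text
0.01 [319. 357.]
0.03 [317. 341.]
0.04 [316. 332.]
0.05 [316. 324.]
0.06 [315. 315.]
0.23935890760609782 [[0.52304756 0.24662794 0.23935891]
 [0.51980963 0.15972766 0.23942847]
 [0.51695152 0.16037455 0.23943204]
 [0.51750305 0.16026052 0.23946788]
 [0.52963426 0.24556023 0.23978178]]
[0.50012287 0.14896208 0.23935891]
```

View pics/s2zz.png

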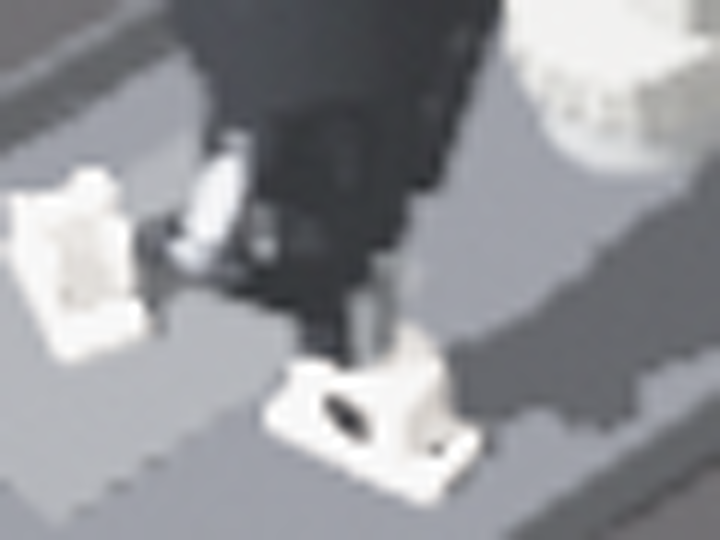

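The depth shows the fingertips about 30 mm higher than the reported TCP and the data sheet imply. They closed just above the block's top at about 40 mm. I'll open, lower in stages and check the tips by depth and force.

Call:
carry_out:
  motion:
    - {"slide": [0,0,0],"twist": 0}
    - {"slide": [0.3,-0.1,0],"twist": 0}
    - {"slide": [0,0,0],"twist": 0}
  fingers: -0.5

```text
t: 4.75
position: [0.4943, 0.2203, 0.0292]
ee_rot: [-0.099, 0.995, -0.0, -0.0]
wrist_force: [-0.6, -0.6, -0.2]
opening: 0.638
```

Call:
carry_out:
  motion:
    - {"slide": [0,0,1.5],"twist": 0}
    - {"slide": [0,0,0.5],"twist": 0}
    - {"slide": [0,0,0],"twist": 0}

```text
t: 5.12
position: [0.4939, 0.2201, 0.0083]
ee_rot: [-0.099, 0.995, -0.0, -0.001]
wrist_force: [-0.1, 0.4, 0.7]
opening: 0.751
```

```bash
python3 -c "
from h import *
snap('w3')
c,p,d=pickle.load(open('w3.pkl','rb'))
P=cloud(c,d)
goto([.4942,.2203,-.003],191.2)
s,R,y=pose()
q=(P-s['position'])@R
m=(abs(q[...,0])<.02)&(q[...,2]<.03)&(d>0)&(p.max(-1)<140)
for sg in (1,-1):
    k=q[m&(sg*q[...,1]>.01)&(sg*q[...,1]<.06)]
    print(len(k),k[:,2].max(),k[np.argsort(-k[:,2])[:4]].round(4))
"
```

```text
t 5.17 pos [0.4943 0.2203 0.0088] yaw -168.6 F [ 0.4  0.3 -0.7] open 0.752 q [ 0.42  0.25 -0.38  0.94  0.    0.22]
slide total cm [ 0.01 -0.    1.18]
twist 0.003
18365 0.00638476893933527 [[0.0079 0.0195 0.0064]
 [0.0002 0.0362 0.0062]
 [0.0028 0.0185 0.0061]
 [0.0099 0.0146 0.0061]]
20571 0.006882781758563126 [[ 0.0178 -0.0231  0.0069]
 [ 0.0135 -0.0394  0.0067]
 [ 0.0185 -0.0242  0.0067]
 [-0.0108 -0.0222  0.0064]]
```

View pics/w3.png

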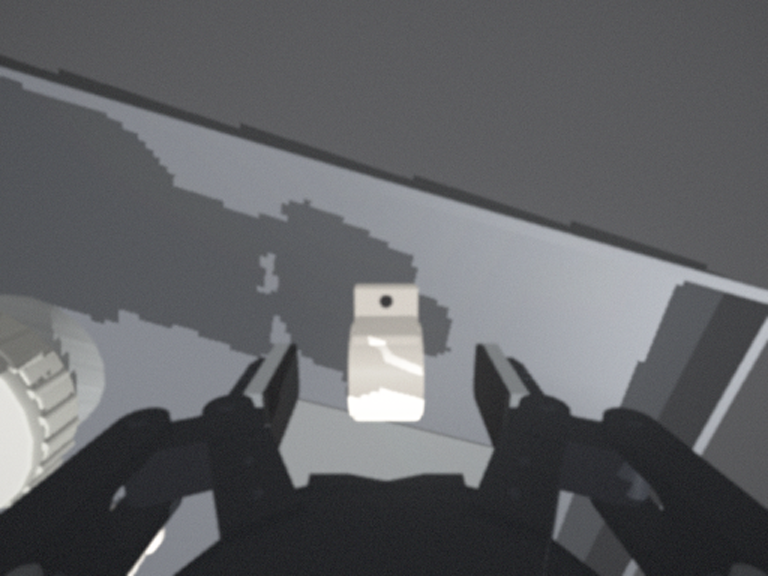

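```bash
python3 -c "
from h import *
c,p,d=pickle.load(open('w3.pkl','rb'))
P=cloud(c,d)
for u in (192,195,321,326):
  for v in range(228,262,6): print(u,v,P[v,u].round(3))
"
```

```text
192 228 [0.5   0.181 0.004]
192 234 [0.491 0.186 0.029]
192 240 [0.493 0.187 0.033]
192 246 [0.496 0.187 0.034]
192 252 [0.498 0.188 0.036]
192 258 [0.501 0.189 0.036]
195 228 [0.5   0.183 0.004]
195 234 [0.492 0.187 0.028]
195 240 [0.495 0.187 0.028]
195 246 [0.499 0.188 0.028]
195 252 [0.501 0.189 0.029]
195 258 [0.505 0.189 0.029]
321 228 [0.485 0.257 0.004]
321 234 [0.478 0.249 0.03 ]
321 240 [0.481 0.251 0.03 ]
321 246 [0.484 0.251 0.032]
321 252 [0.487 0.251 0.033]
321 258 [0.489 0.252 0.034]
326 228 [0.484 0.261 0.003]
326 234 [0.477 0.252 0.031]
326 240 [0.478 0.25  0.038]
326 246 [0.479 0.25  0.042]
326 252 [0.482 0.25  0.042]
326 258 [0.484 0.251 0.043]
```

Call:
carry_out:
  motion:
    - {"slide": [0,0,1.2],"twist": 0}
    - {"slide": [0,0,0],"twist": 0}

```text
t: 5.42
position: [0.4939, 0.2201, -0.0038]
ee_rot: [-0.099, 0.995, -0.0, -0.001]
wrist_force: [-0.1, -0.3, 0.3]
opening: 0.753
```

Call:
carry_out:
  motion:
    - {"slide": [0,0,0],"twist": 0}
    - {"slide": [0,0,0],"twist": 0}
    - {"slide": [0,0,0],"twist": 0}
    - {"slide": [0,0,0],"twist": 0}
  fingers: 1
  squeeze: 30

```text
t: 5.92
position: [0.4953, 0.2207, -0.0019]
ee_rot: [-0.099, 0.995, 0.0, 0.001]
wrist_force: [0.6, -0.3, 5.6]
opening: 0.274
```

Call:
carry_out:
  motion:
    - {"slide": [0,0,-3],"twist": 0}
    - {"slide": [0,0,-4],"twist": 0}
    - {"slide": [0,0,-4],"twist": 0}
    - {"slide": [0,0,-3],"twist": 0}
    - {"slide": [0,0,0],"twist": 0}

```text
t: 6.55
position: [0.4959, 0.221, 0.1396]
ee_rot: [-0.099, 0.995, 0.001, 0.002]
wrist_force: [0.3, 0.2, -0.6]
opening: 0.274
```

```bash
python3 -c "
from h import *
plan([.575,-.197,.13],180,9)"
```

```text
t 6.55 pos [0.4959 0.221  0.1396] yaw -168.6 F [ 0.3  0.2 -0.6] open 0.274 q [ 0.42  0.17 -0.18  1.22  0.    0.22]
slide total cm [  0.48 -42.54   0.91]
twist 0.198
{"slide": [0.1, -4.7, 0.1], "twist": 0.022},
{"slide": [-0.1, -4.7, 0.1], "twist": 0.022},
{"slide": [-0.2, -4.7, 0.1], "twist": 0.022},
{"slide": [-0.3, -4.7, 0.1], "twist": 0.022},
{"slide": [-0.4, -4.7, 0.1], "twist": 0.022},
{"slide": [-0.5, -4.7, 0.1], "twist": 0.022},
{"slide": [-0.6, -4.7, 0.1], "twist": 0.022},
{"slide": [-0.7, -4.7, 0.1], "twist": 0.022},
{"slide": [-0.8, -4.7, 0.1], "twist": 0.022},
```

Call:
carry_out:
  motion:
    - {"slide": [0.1,-4.7,0.1],"twist": 0.022}
    - {"slide": [-0.1,-4.7,0.1],"twist": 0.022}
    - {"slide": [-0.2,-4.7,0.1],"twist": 0.022}
    - {"slide": [-0.3,-4.7,0.1],"twist": 0.022}
    - {"slide": [-0.4,-4.7,0.1],"twist": 0.022}

```text
t: 7.18
position: [0.5389, -0.012, 0.1306]
ee_rot: [-0.044, 0.999, 0.0, -0.001]
wrist_force: [0.2, 0.1, 0.3]
opening: 0.281
```

Call:
carry_out:
  motion:
    - {"slide": [-0.5,-4.7,0.1],"twist": 0.022}
    - {"slide": [-0.6,-4.7,0.1],"twist": 0.022}
    - {"slide": [-0.7,-4.7,0.1],"twist": 0.022}
    - {"slide": [-0.8,-4.7,0.1],"twist": 0.022}
    - {"slide": [0,0,0],"twist": 0}

```text
t: 7.8
position: [0.5753, -0.1995, 0.1259]
ee_rot: [0.002, 1.0, 0.0, -0.001]
wrist_force: [-0.2, 0.6, -0.8]
opening: 0.278
```

```bash
python3 -c "
from h import *
snap('w4')
goto([.575,-.197,.012],180)"
```

```text
t 7.85 pos [ 0.575  -0.1979  0.1261] yaw 179.9 F [-0.2  1.3 -0.4] open 0.273 q [-0.33  0.3  -0.04  1.23  0.   -0.33]
slide total cm [-0.03  0.08 11.41]
twist -0.002
```

View pics/w4.png

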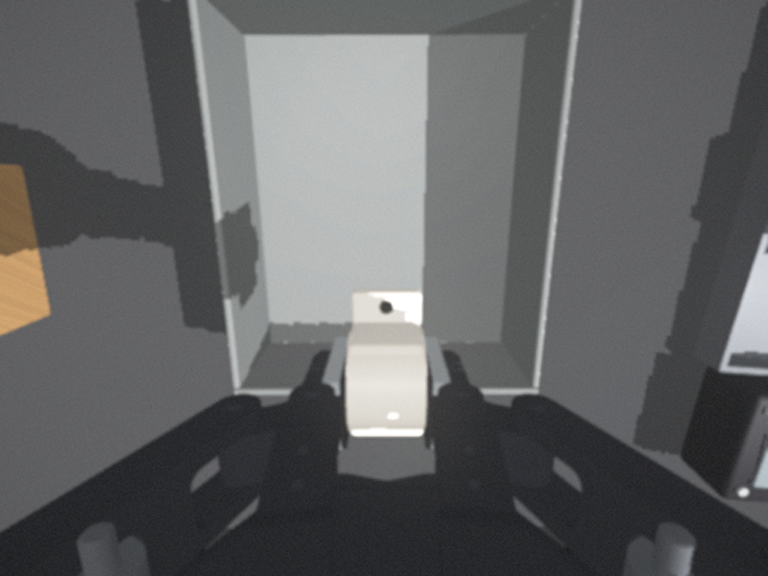

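Call:
carry_out:
  motion:
    - {"slide": [0,0,4],"twist": 0}
    - {"slide": [0,0,4],"twist": 0}
    - {"slide": [0,0,3],"twist": 0}
    - {"slide": [0,0,1],"twist": 0}
    - {"slide": [0,0,0],"twist": 0}

```text
t: 8.48
position: [0.5755, -0.196, 0.0079]
ee_rot: [-0.001, 1.0, 0.0, -0.001]
wrist_force: [-0.4, -0.4, -1.4]
opening: 0.275
```

Call:
carry_out:
  motion:
    - {"slide": [0,0,0],"twist": 0}
    - {"slide": [0,0,0],"twist": 0}
    - {"slide": [0,0,0],"twist": 0}
  fingers: -0.5

```text
t: 8.85
position: [0.5765, -0.1971, 0.0092]
ee_rot: [-0.0, 1.0, -0.0, 0.001]
wrist_force: [0.1, -0.7, -0.1]
opening: 0.748
```

Call:
carry_out:
  motion:
    - {"slide": [0,0,-4],"twist": 0}
    - {"slide": [0,0,-4],"twist": 0}
    - {"slide": [0,0,-4],"twist": 0}
    - {"slide": [0,0,-1.5],"twist": 0}
    - {"slide": [0,0,0],"twist": 0}

```text
t: 9.48
position: [0.5765, -0.1971, 0.144]
ee_rot: [-0.0, 1.0, -0.0, 0.001]
wrist_force: [-0.6, 0.1, -0.0]
opening: 0.747
```

```bash
python3 -c "
from h import *
snap('w5')
plan([.5903,.2403,.13],159,10)"
```

```text
t 9.53 pos [ 0.5758 -0.1969  0.1426] yaw -180.0 F [-0.2 -0.   0. ] open 0.749 q [-0.33  0.29 -0.01  1.27 -0.   -0.33]
slide total cm [-1.46 43.72  1.26]
twist 0.367
{"slide": [-0.1, 4.4, 0.1], "twist": 0.037},
{"slide": [0.0, 4.4, 0.1], "twist": 0.037},
{"slide": [0.2, 4.4, 0.1], "twist": 0.037},
{"slide": [0.3, 4.4, 0.1], "twist": 0.037},
{"slide": [0.5, 4.3, 0.1], "twist": 0.037},
{"slide": [0.7, 4.3, 0.1], "twist": 0.037},
{"slide": [0.8, 4.3, 0.1], "twist": 0.037},
{"slide": [1.0, 4.3, 0.1], "twist": 0.037},
{"slide": [1.1, 4.2, 0.1], "twist": 0.037},
{"slide": [1.3, 4.2, 0.1], "twist": 0.037},
```

View pics/w5.png

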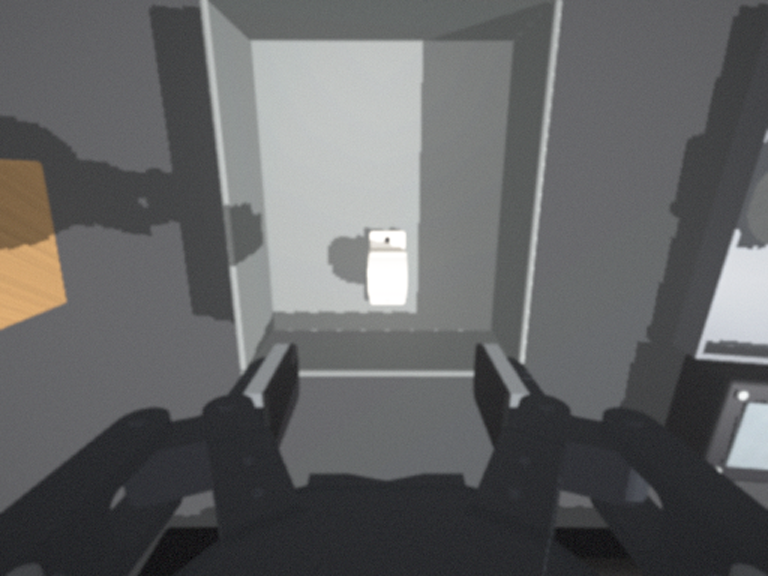

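The block stands upright in the tote, in the picture at (387,265). The bracket is next.

Call:
carry_out:
  motion:
    - {"slide": [-0.1,4.4,0.1],"twist": 0.037}
    - {"slide": [0,4.4,0.1],"twist": 0.037}
    - {"slide": [0.2,4.4,0.1],"twist": 0.037}
    - {"slide": [0.3,4.4,0.1],"twist": 0.037}
    - {"slide": [0.5,4.3,0.1],"twist": 0.037}

```text
t: 10.15
position: [0.5819, 0.0238, 0.1359]
ee_rot: [0.093, 0.996, -0.0, -0.002]
wrist_force: [-0.1, 0.0, 0.6]
opening: 0.747
```

Call:
carry_out:
  motion:
    - {"slide": [0.7,4.3,0.1],"twist": 0.037}
    - {"slide": [0.8,4.3,0.1],"twist": 0.037}
    - {"slide": [1.0,4.3,0.1],"twist": 0.037}
    - {"slide": [1.1,4.2,0.1],"twist": 0.037}
    - {"slide": [1.3,4.2,0.1],"twist": 0.037}

```text
t: 10.78
position: [0.5892, 0.2422, 0.1307]
ee_rot: [0.184, 0.983, -0.001, -0.001]
wrist_force: [0.5, -0.6, -0.3]
opening: 0.753
```

Call:
carry_out:
  motion:
    - {"slide": [0,0,0],"twist": 0}
    - {"slide": [0,0,0],"twist": 0}

```text
t: 11.02
position: [0.5894, 0.2406, 0.1315]
ee_rot: [0.184, 0.983, -0.001, -0.001]
wrist_force: [0.1, -0.2, 0.1]
opening: 0.748
```

```bash
python3 -c "
from h import *
goto([.5903,.2403,-.003],159)"
```

```text
t 11.03 pos [0.5894 0.2406 0.1315] yaw 158.8 F [ 0.1 -0.2  0.1] open 0.748 q [ 0.39  0.35  0.05  1.27 -0.    0.76]
slide total cm [-0.12  0.03 13.45]
twist -0.003
```

Call:
carry_out:
  motion:
    - {"slide": [-0.1,0,4],"twist": 0}
    - {"slide": [0,0,4],"twist": 0}
    - {"slide": [0,0,3],"twist": 0}
    - {"slide": [0,0,2.2],"twist": 0}
    - {"slide": [0,0,0],"twist": 0}

```text
t: 11.65
position: [0.5895, 0.2386, -0.001]
ee_rot: [0.185, 0.983, -0.001, -0.002]
wrist_force: [-0.4, -0.6, -0.4]
opening: 0.748
```

Call:
carry_out:
  motion:
    - {"slide": [0,0,0],"twist": 0}
    - {"slide": [0,0,0],"twist": 0}
    - {"slide": [0,0,0],"twist": 0}
    - {"slide": [0,0,0],"twist": 0}
  fingers: 1
  squeeze: 30

```text
t: 12.15
position: [0.5921, 0.241, 0.0028]
ee_rot: [0.184, 0.983, 0.0, 0.001]
wrist_force: [0.9, -1.6, 6.2]
opening: 0.272
```

Call:
carry_out:
  motion:
    - {"slide": [0,0,-3],"twist": 0}
    - {"slide": [0,0,-4],"twist": 0}
    - {"slide": [0,0,-4],"twist": 0}
    - {"slide": [0,0,-3],"twist": 0}
    - {"slide": [0,0,0],"twist": 0}

```text
t: 12.78
position: [0.5925, 0.2415, 0.1443]
ee_rot: [0.184, 0.983, 0.001, 0.002]
wrist_force: [1.0, 0.5, -0.7]
opening: 0.276
```

```bash
python3 -c "
from h import *
plan([.485,-.197,.135],180,10)"
```

```text
t 12.78 pos [0.5925 0.2415 0.1443] yaw 158.8 F [ 1.   0.5 -0.7] open 0.276 q [0.39 0.35 0.07 1.28 0.   0.76]
slide total cm [ -5.81 -44.78   0.78]
twist -0.37
{"slide": [-0.6, -4.5, 0.1], "twist": -0.037},
{"slide": [-0.4, -4.5, 0.1], "twist": -0.037},
{"slide": [-0.2, -4.5, 0.1], "twist": -0.037},
{"slide": [-0.1, -4.5, 0.1], "twist": -0.037},
{"slide": [0.1, -4.5, 0.1], "twist": -0.037},
{"slide": [0.3, -4.5, 0.1], "twist": -0.037},
{"slide": [0.4, -4.5, 0.1], "twist": -0.037},
{"slide": [0.6, -4.5, 0.1], "twist": -0.037},
{"slide": [0.7, -4.5, 0.1], "twist": -0.037},
{"slide": [0.9, -4.4, 0.1], "twist": -0.037},
```

Call:
carry_out:
  motion:
    - {"slide": [-0.6,-4.5,0.1],"twist": -0.037}
    - {"slide": [-0.4,-4.5,0.1],"twist": -0.037}
    - {"slide": [-0.2,-4.5,0.1],"twist": -0.037}
    - {"slide": [-0.1,-4.5,0.1],"twist": -0.037}
    - {"slide": [0.1,-4.5,0.1],"twist": -0.037}

```text
t: 13.4
position: [0.5357, 0.0205, 0.1347]
ee_rot: [0.091, 0.996, -0.0, -0.001]
wrist_force: [0.6, 0.6, -0.8]
opening: 0.277
```

Call:
carry_out:
  motion:
    - {"slide": [0.3,-4.5,0.1],"twist": -0.037}
    - {"slide": [0.4,-4.5,0.1],"twist": -0.037}
    - {"slide": [0.6,-4.5,0.1],"twist": -0.037}
    - {"slide": [0.7,-4.5,0.1],"twist": -0.037}
    - {"slide": [0.9,-4.4,0.1],"twist": -0.037}

```text
t: 14.02
position: [0.4821, -0.1989, 0.1298]
ee_rot: [-0.001, 1.0, 0.0, -0.001]
wrist_force: [0.5, 0.5, -0.7]
opening: 0.272
```

Call:
carry_out:
  motion:
    - {"slide": [0,0,0],"twist": 0}
    - {"slide": [0,0,0],"twist": 0}

```text
t: 14.28
position: [0.4828, -0.1975, 0.1302]
ee_rot: [0.0, 1.0, 0.001, -0.001]
wrist_force: [0.5, -0.4, -0.6]
opening: 0.274
```

```bash
python3 -c "
from h import *
snap('w6')
goto([.485,-.197,.01],180)"
```

```text
t 14.32 pos [ 0.483  -0.1971  0.1305] yaw -180.0 F [-0.3 -0.2 -0.2] open 0.274 q [-0.39  0.14 -0.23  1.2   0.   -0.39]
slide total cm [-0.21  0.   12.05]
twist 0.001
```

View pics/w6.png

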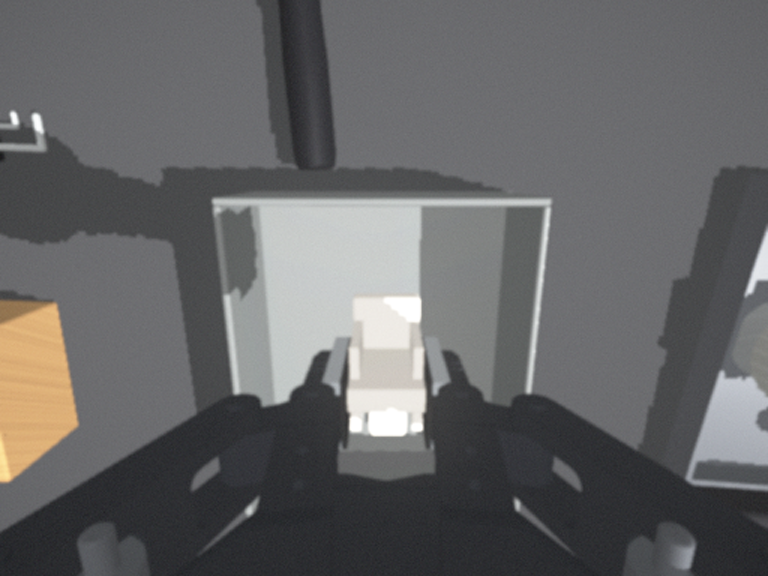

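The bracket is held over the near half of the tote, clear of the block. I'll lower and release it.

Call:
carry_out:
  motion:
    - {"slide": [0,0,4],"twist": 0}
    - {"slide": [0,0,4],"twist": 0}
    - {"slide": [0,0,3],"twist": 0}
    - {"slide": [0,0,1],"twist": 0}
    - {"slide": [0,0,0],"twist": 0}

```text
t: 14.95
position: [0.4834, -0.1971, 0.0112]
ee_rot: [-0.001, 1.0, 0.0, -0.0]
wrist_force: [-0.4, -0.1, 0.0]
opening: 0.278
```

Call:
carry_out:
  motion:
    - {"slide": [0,0,0],"twist": 0}
    - {"slide": [0,0,0],"twist": 0}
    - {"slide": [0,0,0],"twist": 0}
  fingers: -0.5

```text
t: 15.32
position: [0.4838, -0.1981, 0.0121]
ee_rot: [-0.0, 1.0, -0.0, 0.001]
wrist_force: [-0.7, 0.3, 0.5]
opening: 0.751
```

Call:
carry_out:
  motion:
    - {"slide": [0,0,-4],"twist": 0}
    - {"slide": [0,0,-4],"twist": 0}
    - {"slide": [0,0,-4],"twist": 0}
    - {"slide": [0,0,-4],"twist": 0}
    - {"slide": [0,0,0],"twist": 0}

```text
t: 15.95
position: [0.4851, -0.1987, 0.1752]
ee_rot: [0.0, 1.0, -0.001, 0.003]
wrist_force: [-0.1, 0.2, -1.2]
opening: 0.753
```

```bash
python3 -c "
from h import *
snap('w7')
plan([.56,.05,.20],176,6)"
```

```text
t 16.0 pos [ 0.4842 -0.1984  0.173 ] yaw -180.0 F [ 0.4 -0.  -0. ] open 0.748 q [-0.39  0.12 -0.16  1.29  0.   -0.39]
slide total cm [-7.59 24.83 -2.7 ]
twist 0.07
{"slide": [-1.3, 4.1, -0.4], "twist": 0.012},
{"slide": [-1.2, 4.2, -0.4], "twist": 0.012},
{"slide": [-1.2, 4.2, -0.4], "twist": 0.012},
{"slide": [-1.1, 4.2, -0.4], "twist": 0.012},
{"slide": [-1.1, 4.2, -0.4], "twist": 0.012},
{"slide": [-1.0, 4.2, -0.4], "twist": 0.012},
```

View pics/w7.png

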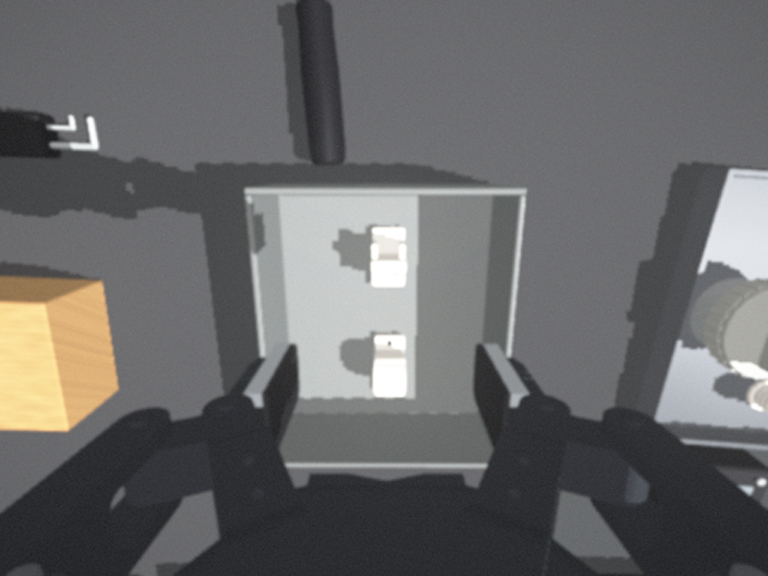

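Both prints stand in the tote: the bracket is at (388,257) and the block at (389,365). Next I'll go over the cap and measure it at close range.

Call:
carry_out:
  motion:
    - {"slide": [-1.3,4.1,-0.4],"twist": 0.012}
    - {"slide": [-1.2,4.2,-0.4],"twist": 0.012}
    - {"slide": [-1.2,4.2,-0.4],"twist": 0.012}
    - {"slide": [-1.1,4.2,-0.4],"twist": 0.012}
    - {"slide": [-1.1,4.2,-0.4],"twist": 0.012}

```text
t: 16.62
position: [0.5469, 0.011, 0.19]
ee_rot: [0.03, 1.0, -0.0, -0.001]
wrist_force: [-0.0, 0.7, 0.0]
opening: 0.752
```

Call:
carry_out:
  motion:
    - {"slide": [-1.0,4.2,-0.4],"twist": 0.012}
    - {"slide": [0,0,0],"twist": 0}
    - {"slide": [0,0,0],"twist": 0}

```text
t: 17.0
position: [0.5591, 0.0508, 0.1941]
ee_rot: [0.036, 0.999, -0.0, -0.001]
wrist_force: [0.2, -0.5, -0.6]
opening: 0.747
```

Run:
```python
from h import *
c,p,d=snap('w8')
P=cloud(c,d)
m=(P[...,2]>.077)&(P[...,2]<.088)&(p.min(-1)>150)
m=cv2.morphologyEx(m.astype(np.uint8),cv2.MORPH_OPEN,np.ones((3,3)))>0
q=P[m];print(len(q),q.mean(0).round(4),cv2.minAreaRect((q[:,:2]*1000).astype(np.float32)))
m=(P[...,2]>.040)&(P[...,2]<.05)&(p.min(-1)>120)&(abs(P[...,0]-.53)<.05)&(abs(P[...,1]-.08)<.05)
q=P[m];print(len(q),np.median(q[:,2]),cv2.minEnclosingCircle((q[:,:2]*1000).astype(np.float32)))
goto([.531,.0796,.15],176)
```

```text
876 [0.5304 0.0798 0.0819] ((531.4815673828125, 80.02607727050781), (15.556419372558594, 53.39390563964844), 86.04895782470703)
2498 0.04621794073264043 ((530.85205078125, 80.20894622802734), 37.7382926940918)
t 17.05 pos [0.5592 0.0503 0.1944] yaw 175.9 F [-0.7  0.2 -0. ] open 0.75 q [ 0.09  0.2  -0.02  1.35 -0.    0.16]
slide total cm [3.01 2.72 4.44]
twist -0.003
```

View pics/w8.png

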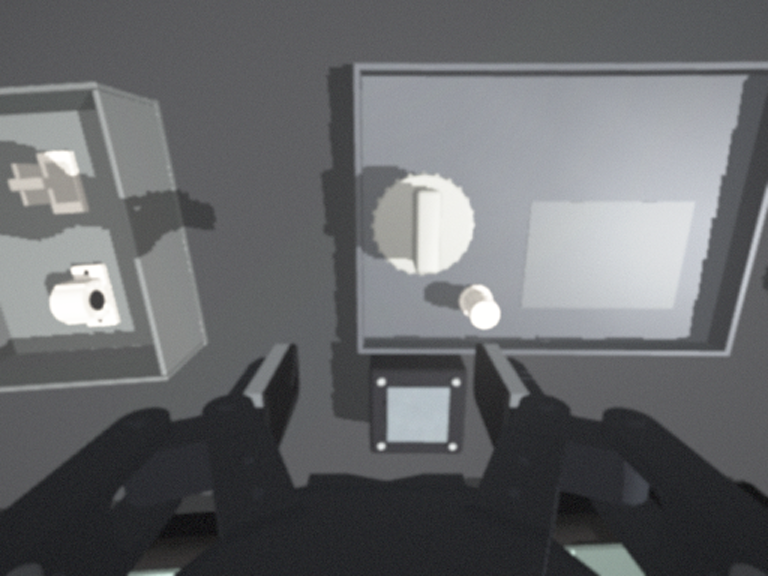

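Call:
carry_out:
  motion:
    - {"slide": [1.5,1.4,2],"twist": 0}
    - {"slide": [1.5,1.4,2],"twist": 0}
    - {"slide": [0,0,3],"twist": 0}
    - {"slide": [0,0,0],"twist": 0}
    - {"slide": [0,0,0],"twist": 0}

```text
t: 17.68
position: [0.5321, 0.0803, 0.1262]
ee_rot: [0.037, 0.999, 0.0, 0.0]
wrist_force: [1.2, 0.2, -0.1]
opening: 0.749
```

```bash
python3 -c "
from h import *
goto([.531,.080,.042],176)"
```

```text
t 17.68 pos [0.5321 0.0803 0.1262] yaw 175.8 F [ 1.2  0.2 -0.1] open 0.749 q [ 0.15  0.17 -0.21  1.19 -0.    0.22]
slide total cm [ 0.12 -0.04  8.42]
twist -0.003
```

Call:
carry_out:
  motion:
    - {"slide": [0.1,0,4],"twist": 0}
    - {"slide": [0,0,3],"twist": 0}
    - {"slide": [0,0,1.4],"twist": 0}
    - {"slide": [0,0,0],"twist": 0}

```text
t: 18.18
position: [0.531, 0.0809, 0.0415]
ee_rot: [0.036, 0.999, -0.0, -0.0]
wrist_force: [0.8, -0.8, 0.7]
opening: 0.748
```

Run:
```python
from h import *
c,p,d=snap('w9');P=cloud(c,d)
goto([.531,.080,.042],176)
for u in (190,193,196,319,322,325):
  print(u,[P[v,u].round(3).tolist() for v in (234,240,246)])
```

```text
t 18.23 pos [0.5316 0.0811 0.0423] yaw 175.9 F [ 0.7 -0.4  0.5] open 0.753 q [ 0.15  0.21 -0.34  1.01  0.    0.22]
slide total cm [ 0.05 -0.11  0.03]
twist -0.002
190 [[0.518, 0.048, 0.065], [0.519, 0.05, 0.071], [0.521, 0.05, 0.072]]
193 [[0.519, 0.049, 0.063], [0.522, 0.049, 0.064], [0.525, 0.049, 0.065]]
196 [[0.521, 0.05, 0.059], [0.524, 0.05, 0.06], [0.528, 0.049, 0.059]]
319 [[0.525, 0.113, 0.06], [0.529, 0.113, 0.06], [0.532, 0.113, 0.061]]
322 [[0.523, 0.114, 0.064], [0.526, 0.114, 0.066], [0.528, 0.113, 0.067]]
325 [[0.523, 0.115, 0.064], [0.523, 0.114, 0.071], [0.526, 0.114, 0.073]]
```

View pics/w9.png

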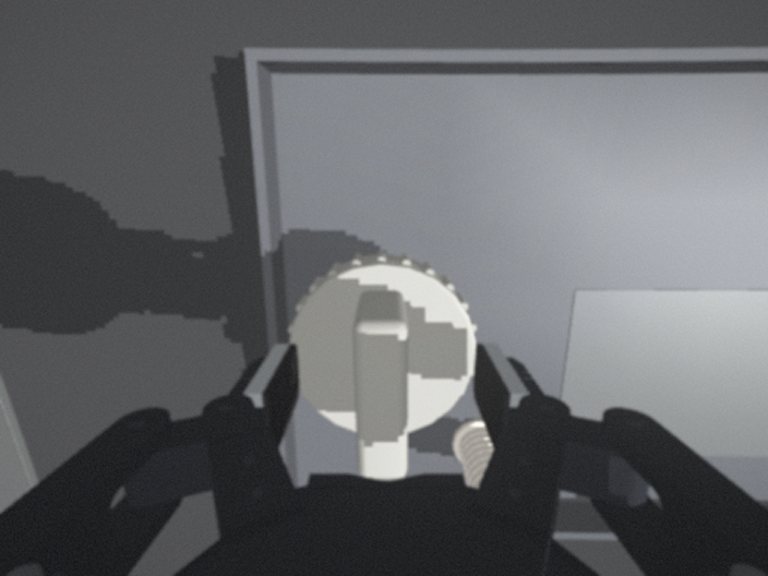

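The wing is centred between the pads and the open tips are at 60 mm. I'll close on it.

Call:
carry_out:
  motion:
    - {"slide": [0,0,0],"twist": 0}
    - {"slide": [0,0,0],"twist": 0}
    - {"slide": [0,0,0],"twist": 0}
    - {"slide": [0,0,0],"twist": 0}
    - {"slide": [0,0,0],"twist": 0}
  fingers: 1
  squeeze: 70

```text
t: 18.85
position: [0.5314, 0.0804, 0.0423]
ee_rot: [0.036, 0.999, -0.001, 0.001]
wrist_force: [-1.5, -4.2, 5.5]
opening: 0.177
```

```bash
python3 -c "
from h import *
goto([.531,.080,.042],176);s=pose()[0];print(s['wrist_torque'])"
```

```text
t 18.85 pos [0.5314 0.0804 0.0423] yaw 175.9 F [-1.5 -4.2  5.5] open 0.177 q [ 0.15  0.21 -0.35  1.01 -0.    0.22]
slide total cm [ 0.04 -0.05  0.03]
twist -0.002
[-0.83934755  0.24977003  0.09456943]
```

Call:
carry_out:
  motion:
    - {"slide": [0,0,0],"twist": -0.08}
    - {"slide": [0,0,0],"twist": -0.08}
    - {"slide": [0,0,0],"twist": 0}

```text
t: 19.23
position: [0.532, 0.08, 0.0426]
ee_rot: [-0.043, 0.999, -0.001, 0.001]
wrist_force: [0.7, -4.2, 5.6]
opening: 0.179
```

```bash
python3 -c "
from h import *
goto([.531,.080,.042],176);s=pose()[0];print(s['wrist_torque'])"
```

```text
t 19.23 pos [0.532  0.08   0.0426] yaw -175.1 F [ 0.7 -4.2  5.6] open 0.179 q [ 0.15  0.21 -0.34  1.01 -0.    0.07]
slide total cm [0.09 0.01 0.06]
twist 0.155
[-1.13057142  0.1574577  -1.14390595]
```

Call:
carry_out:
  motion:
    - {"slide": [0,0,0],"twist": -0.05}
    - {"slide": [0,0,0],"twist": 0}

```text
t: 19.48
position: [0.5321, 0.0801, 0.0427]
ee_rot: [-0.066, 0.998, -0.001, 0.001]
wrist_force: [1.1, -3.7, 6.8]
opening: 0.18
```

```bash
python3 -c "
from h import *
goto([.531,.080,.042],176);s=pose()[0];print(s['wrist_torque']);snap('w10')"
```

```text
t 19.48 pos [0.5321 0.0801 0.0427] yaw -172.4 F [ 1.1 -3.7  6.8] open 0.18 q [ 0.15  0.21 -0.34  1.01 -0.    0.02]
slide total cm [0.11 0.01 0.07]
twist 0.203
[-1.06196121  0.27012281 -2.12669322]
```

View pics/w10.png

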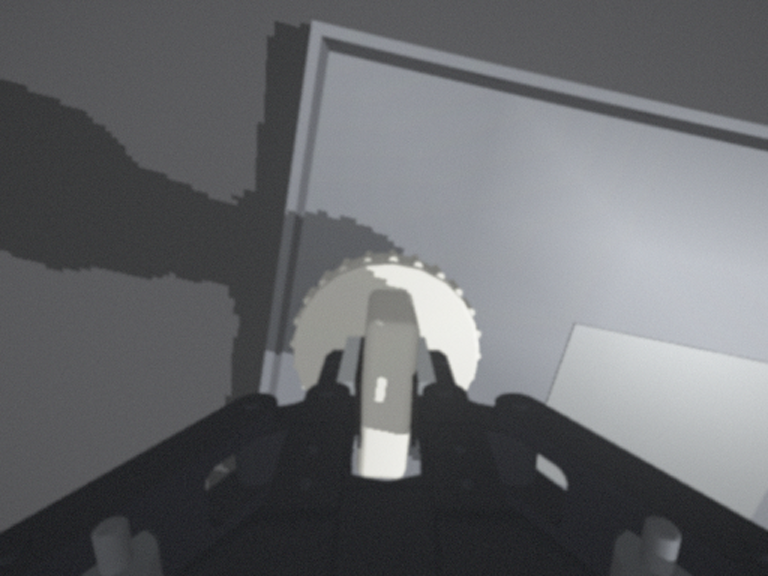

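The counter-clockwise torque climbs (-1.1 to -2.1 N m over under 3°) and the wing starts to slip in the jaws, so that is the stop. I'll try clockwise.

Call:
carry_out:
  motion:
    - {"slide": [0,0,0],"twist": 0.1}
    - {"slide": [0,0,0],"twist": 0.1}
    - {"slide": [0,0,0],"twist": 0.1}
    - {"slide": [0,0,0],"twist": 0.1}
    - {"slide": [0,0,0],"twist": 0}

```text
t: 20.15
position: [0.5311, 0.0807, 0.0423]
ee_rot: [0.131, 0.991, -0.0, 0.001]
wrist_force: [-1.9, -2.7, 7.2]
opening: 0.178
```

```bash
python3 -c "
from h import *
goto([.531,.080,.042],176);s=pose()[0];print(s['wrist_torque'])"
```

```text
t 20.15 pos [0.5311 0.0807 0.0423] yaw 164.9 F [-1.9 -2.7  7.2] open 0.178 q [ 0.15  0.21 -0.35  1.01 -0.    0.41]
slide total cm [-0.01 -0.07  0.03]
twist -0.193
[-0.52116904  0.43573476 -0.08295038]
```

Clockwise is free, with about 0 N m at 11°. I'll continue that way.

Call:
carry_out:
  motion:
    - {"slide": [0,0,0],"twist": 0.14}
    - {"slide": [0,0,0],"twist": 0.14}
    - {"slide": [0,0,0],"twist": 0.14}
    - {"slide": [0,0,0],"twist": 0.14}
    - {"slide": [0,0,0],"twist": 0.14}

```text
t: 20.78
position: [0.5317, 0.0801, 0.0423]
ee_rot: [0.465, 0.885, -0.0, 0.002]
wrist_force: [0.7, -6.0, 3.5]
opening: 0.176
```

Call:
carry_out:
  motion:
    - {"slide": [0,0,0],"twist": 0.1}
    - {"slide": [0,0,0],"twist": 0}

```text
t: 21.02
position: [0.5315, 0.0796, 0.0423]
ee_rot: [0.507, 0.862, -0.001, 0.002]
wrist_force: [-0.5, -7.2, 6.2]
opening: 0.173
```

```bash
python3 -c "
from h import *
goto([.531,.080,.042],176);s=pose()[0];print(s['wrist_torque']);snap('w11')"
```

```text
t 21.02 pos [0.5315 0.0796 0.0423] yaw 119.0 F [-0.5 -7.2  6.2] open 0.173 q [ 0.15  0.21 -0.35  1.01 -0.    1.21]
slide total cm [ 0.06 -0.02  0.03]
twist -0.994
[-1.44783131  0.17723708 -0.11389959]
```

View pics/w11.png

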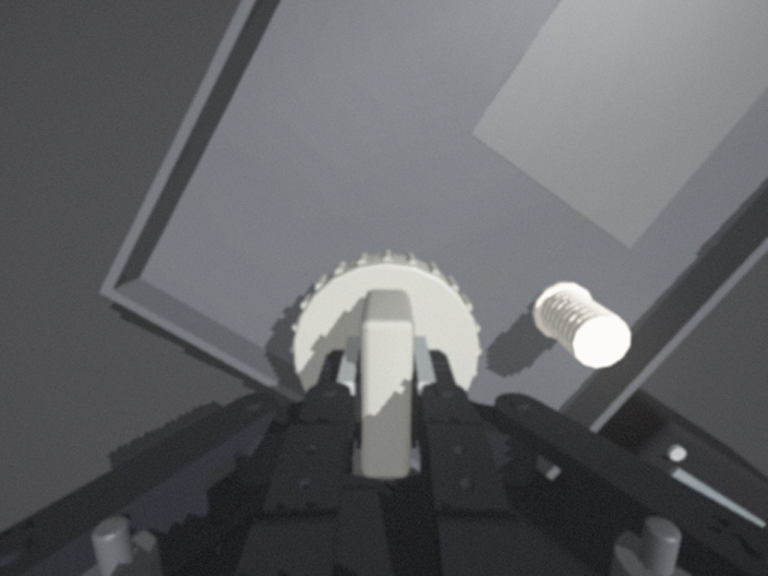

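It has turned about 57° with the wing square in the jaws and no resisting torque. I'll add a little more turn and then make a cautious lift.

Call:
carry_out:
  motion:
    - {"slide": [0,0,0],"twist": 0.05}
    - {"slide": [0,0,0],"twist": 0}
    - {"slide": [0,0,-0.4],"twist": 0}
    - {"slide": [0,0,-0.4],"twist": 0}
    - {"slide": [0,0,0],"twist": 0}

```text
t: 21.7
position: [0.5303, 0.0798, 0.049]
ee_rot: [0.528, 0.849, -0.002, 0.0]
wrist_force: [-0.9, -5.8, 0.7]
opening: 0.177
```

```bash
python3 -c "
from h import *
goto([.531,.080,.042],176);s=pose()[0];print(s['wrist_torque'])"
```

```text
t 21.7 pos [0.5303 0.0798 0.049 ] yaw 116.2 F [-0.9 -5.8  0.7] open 0.177 q [ 0.15  0.21 -0.34  1.03 -0.    1.26]
slide total cm [-0.01  0.07  0.7 ]
twist -1.043
[-1.29721903  0.25538924 -0.06074555]
```

Call:
carry_out:
  motion:
    - {"slide": [0,0,-1],"twist": 0}
    - {"slide": [0,0,-1],"twist": 0}
    - {"slide": [0,0,-1],"twist": 0}
    - {"slide": [0,0,-1.5],"twist": 0}
    - {"slide": [0,0,-2],"twist": 0}

```text
t: 22.32
position: [0.5307, 0.0813, 0.1153]
ee_rot: [0.528, 0.849, -0.0, -0.0]
wrist_force: [0.2, -0.3, -1.9]
opening: 0.179
```

Call:
carry_out:
  motion:
    - {"slide": [0,0,-2.5],"twist": 0}
    - {"slide": [0,0,-2.5],"twist": 0}
    - {"slide": [0,0,-2],"twist": 0}
    - {"slide": [0,0,-1],"twist": 0}
    - {"slide": [0,0,0],"twist": 0}

```text
t: 22.95
position: [0.5312, 0.0813, 0.1951]
ee_rot: [0.528, 0.849, 0.001, 0.001]
wrist_force: [-1.3, -0.0, -1.3]
opening: 0.179
```

Call:
carry_out:
  motion:
    - {"slide": [0,0,0],"twist": 0}
    - {"slide": [0,0,0],"twist": 0}

```text
t: 23.2
position: [0.5304, 0.0811, 0.1934]
ee_rot: [0.528, 0.849, -0.001, -0.001]
wrist_force: [0.3, 0.0, -1.1]
opening: 0.178
```

Run:
```python
from h import *
goto([.531,.080,.042],176)
snap('w12')
c,p,d=snap('s12','side')
cv2.imwrite('pics/s12z.png',cv2.resize(p[100:290,130:360,::-1],None,fx=3,fy=3,interpolation=cv2.INTER_CUBIC))
c,p,d=pickle.load(open('w12.pkl','rb'));P=cloud(c,d)
print([P[v,258].round(3).tolist() for v in (180,200,220,240,260,280,300)])
```

```text
t 23.2 pos [0.5304 0.0811 0.1934] yaw 116.3 F [ 0.3  0.  -1.1] open 0.178 q [ 0.15  0.15 -0.08  1.34 -0.    1.26]
slide total cm [-0.13  0.03 15.14]
twist -1.042
[[0.517, 0.112, 0.197], [0.519, 0.107, 0.214], [0.52, 0.104, 0.234], [0.525, 0.095, 0.233], [0.529, 0.087, 0.234], [0.533, 0.078, 0.234], [0.538, 0.068, 0.233]]
```

View pics/w12.png

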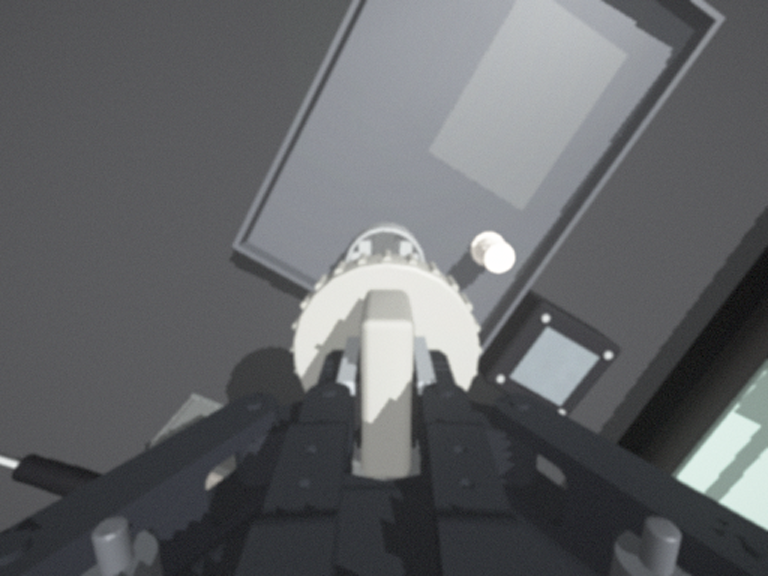

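View pics/s12z.png

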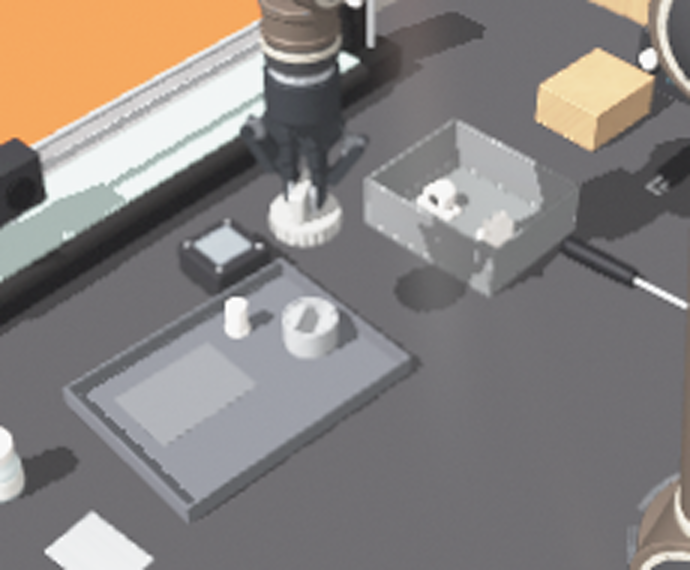

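The cap hangs in the gripper with its wing top at 234 mm, so cap_grip is at about 220 mm. The boss is bare, the tower is in place and both prints are in the tote. I'll hand in.

```bash
python3 -c "
from h import *
print(env.close_job()); goto(None)"
```

```text
the job is handed in; nothing more can be done
None
the job is handed in; nothing more can be done
```

The job is handed in at about 23 s. Both prints are in the tote, the cap is off, and the gripper still holds it. No verdict was reported.

- **Prints:** The bearing block and the tee bracket stand upright in the tote, let go. I saw this in the wrist picture right after each release and again in the final side picture.
- **Cap:** Turning counter-clockwise ran into a stop, with torque rising to about 2.1 N m and the wing starting to slip in the jaws. Clockwise it turned freely to about 60° with almost no torque, then lifted straight off. By the depth picture the wing's top is at 234 mm, so cap_grip is about 220 mm above the table. The opening stayed at 0.178, about 15 mm.
- **Bystanders:** The purge tower looked untouched in the last pictures, and I went nowhere near the other bystanders. I did not measure any of them against where they started.
- **Disagreement with the data sheet:** The fingertips sat about 30 mm higher than the reported TCP and the stated 19 mm imply. The first grasp therefore closed empty just above the block without moving it. I measured the tips by depth and set the later grasp heights from that.
- **Force while gripping:** Each grasp of a print showed about 6 N upward on the wrist, well below the limits.

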